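# Set the stock tags on a fine-assembly bench

### The arm

A 6-joint arm with a two-finger parallel gripper is mounted at the origin on the work surface. World frame = base frame: x ahead of the robot, y to its left, z up, the work surface at z = 0. Lengths are in mm, angles in degrees, forces in N, time in s.
With the tool pointing down it reaches from about 350 to 850 mm from the base axis. Payload 8.1 kg.
Tool frame: the origin (TCP) lies at the centre of the arm's flange, where the gripper is bolted on; the fingertips stand 173 mm ahead of it and the grasp point (between the pads) lies 155 mm ahead of it; z points along the fingers, y is the line along which they close (so a half turn about z gives the same grasp; the last joint's range is limited). The gripper opens to 85 mm and grips with 20 to 120 N. Pads are 22 mm wide; open, the fingers measure 114 mm over their backs; the gripper's body (76 mm by 85 mm) begins 54 mm behind the grasp point. The pads swing forward as they close: fully open they stand 13 mm farther back than shut.
Start: joints at [-69.179, 7.471, 85.268, -0, 87.261, -4.893], TCP at [260.351, -540.578, 404.692] pointing down, gripper open.
Joint ranges: [-169.43, 169.43], [-51.17, 129.36], [1.28, 143.12], [-76.62, 256.62], [0, 156.53], [-152.29, 152.29]. Speed limits (degrees/s): [136.94, 136.94, 159.86, 180, 180, 180].

### API

Orientations are given as [roll, pitch, yaw] about the fixed x, y, z axes, in that order (R = Rz(yaw) Ry(pitch) Rx(roll)).
In Python, from bench import * gives the robot as it stands.
- The arm moves only by the shell command python3 -m jog 'ROWS' [FORCE]. ROWS is text: rows parted by semicolons, each of 7 numbers parted by spaces: the shift along the tool's x, y, z scaled (see below), then the turn, a rotation vector about the tool's x, y, z scaled (see below), then the closure, from -1 (fully open) to 1 (shut). In form: tx ty tz wx wy wz hand; .... A call has 1 to 5 rows; each row shifts and turns the commanded pose from where the row before left it, along the tool's axes as they then stand; what a row does not reach is not made up. The controller multiplies each number of a shift by 0.1 m and each number of a turn by 60 degrees. A row lasts 1/8 s, in which the tool goes at most 62.5 mm and 10.7 degrees, less where a joint would pass 70% of its speed; a pose out of reach is approached as far as the arm can. A call with a number of a shift or a turn outside -1 to 1 is refused whole. A call with a gripper value outside its range is refused whole. The fingers move at their own pace and stop on an object; FORCE is the grip in N (left out, the last holds). Time passes only in rows, so rows that do not move let the fingers close. It gives the time, the measured TCP pose, the force, the opening and the grip force at its end, in the units of the state.
- sense(): the state, without advancing time (a new reading comes with each control period).
- snapshot(name): name is "scene" or "top" or "wrist"; returns a dict with "img" (420x560x3 uint8, red, green, blue), "fx", "fy", "cx", "cy" (pixels), "dist" ([k1, k2, p1, p2, k3] as OpenCV has them; the pictures are not rectified), "extrinsics" (4x4, takes a point from camera to world coordinates). Camera axes: x right, y down, z forward; pixel columns grow to the right and rows downward; lengths in mm; the calibration is good to about 2 mm. A picture is of the moment at which its call begins. There is no depth.
- hand_in(): hands the job in; it is judged then, once.
The state is a dict: "time": time; "joint_pos": joint angles; "qd": joint speeds; "joint_efforts": joint torques, N m; "tool_pos": TCP position; "tcp_rot": TCP orientation; "ft_force": force on the tool from outside, world axes, zero at the start; "wrist_torque": the same for the moment, N m; "finger_gap": finger opening in mm; "grip_force": force on a finger pad.
Only numpy, scipy, OpenCV 4.12 (cv2) and the standard library are available. Lean on these libraries where they do the work, as an engineer would, in place of code of your own. Each camera call takes 0.05 s, during which the arm holds its last target. There are 200 camera calls.

### The job

Flip the hinged stock tags on the board so that only the tags of the two full tubs lean back towards their tubs with the raised disc facing up, and the tags of the two empty tubs lean forward, away from their tubs, plain face up. Push each wrong tag gently over with the fingertips; do not pinch any tag. Leave the tubs and the other things on the bench where they stand.

Things in the scene. Friction and masses are not known exactly. Their poses are not given: they have to be found in the camera images.
- stand_a: Black foot (22 x 62 x 8 mm, two 22 mm high ears) of the hinged tag tag_a, fixed on the wooden board; origin under its centre, on the board top, 12 mm above the bench. x: straight to its tub, away from the robot; y: along the row. The hinge line runs along y, 14 mm above the origin. The four feet stand in one row 115 mm apart, in any order.
- stand_b: Black foot (22 x 62 x 8 mm, two 22 mm high ears) of the hinged tag tag_b, fixed on the wooden board; origin under its centre, on the board top, 12 mm above the bench. x: straight to its tub, away from the robot; y: along the row. The hinge line runs along y, 14 mm above the origin. The four feet stand in one row 115 mm apart, in any order.
- stand_c: Black foot (22 x 62 x 8 mm, two 22 mm high ears) of the hinged tag tag_c, fixed on the wooden board; origin under its centre, on the board top, 12 mm above the bench. x: straight to its tub, away from the robot; y: along the row. The hinge line runs along y, 14 mm above the origin. The four feet stand in one row 115 mm apart, in any order.
- stand_d: Black foot (22 x 62 x 8 mm, two 22 mm high ears) of the hinged tag tag_d, fixed on the wooden board; origin under its centre, on the board top, 12 mm above the bench. x: straight to its tub, away from the robot; y: along the row. The hinge line runs along y, 14 mm above the origin. The four feet stand in one row 115 mm apart, in any order.
- tag_a (a joint): Lean of the plate on stand_a from upright, rad: + to its tub (raised 26 mm disc faces up: stocked), - away from it (plain face up: reorder). Aluminium plate 44 mm wide, 3 mm thick, top edge 60 mm from the hinge, 40 g; swings freely, falls by its weight to stops at -0.6 and 0.6, where the top edge is 34 mm out from the hinge line and 63 mm above the board.
- tag_b (a joint): Lean of the plate on stand_b from upright, rad: + to its tub (raised 26 mm disc faces up: stocked), - away from it (plain face up: reorder). Aluminium plate 44 mm wide, 3 mm thick, top edge 60 mm from the hinge, 40 g; swings freely, falls by its weight to stops at -0.6 and 0.6, where the top edge is 34 mm out from the hinge line and 63 mm above the board.
- tag_c (a joint): Lean of the plate on stand_c from upright, rad: + to its tub (raised 26 mm disc faces up: stocked), - away from it (plain face up: reorder). Aluminium plate 44 mm wide, 3 mm thick, top edge 60 mm from the hinge, 40 g; swings freely, falls by its weight to stops at -0.6 and 0.6, where the top edge is 34 mm out from the hinge line and 63 mm above the board.
- tag_d (a joint): Lean of the plate on stand_d from upright, rad: + to its tub (raised 26 mm disc faces up: stocked), - away from it (plain face up: reorder). Aluminium plate 44 mm wide, 3 mm thick, top edge 60 mm from the hinge, 40 g; swings freely, falls by its weight to stops at -0.6 and 0.6, where the top edge is 34 mm out from the hinge line and 63 mm above the board.
- tub_sleeves: Loose open square white tub, 64 x 64 mm, 34 mm high, FULL of small dark steel sleeves up to the rim. Origin under its centre, on the board; its centre is about 120 mm beyond (along x of the stand) the foot of the tag it belongs to, one tub to each tag; which tub stands where varies.
- tub_bushings: Loose open square white tub, 64 x 64 mm, 34 mm high, FULL of small brass bushings up to the rim. Origin under its centre, on the board; its centre is about 120 mm beyond (along x of the stand) the foot of the tag it belongs to, one tub to each tag; which tub stands where varies.
- tub_bare_1: Loose open square white tub, 64 x 64 mm, 34 mm high, EMPTY. Origin under its centre, on the board; its centre is about 120 mm beyond (along x of the stand) the foot of the tag it belongs to, one tub to each tag; which tub stands where varies.
- tub_bare_2: Loose open square white tub, 64 x 64 mm, 34 mm high, EMPTY. Origin under its centre, on the board; its centre is about 120 mm beyond (along x of the stand) the foot of the tag it belongs to, one tub to each tag; which tub stands where varies.
- jar: Bystander: white lidded jar 44 mm across, 50 mm high, beside the board; origin under its centre.
- notepad: Bystander: paper note pad 75 x 75 x 12 mm beside the board; origin under its centre.
- tweezers: Bystander: steel tweezers, 115 mm long along own x, 6 mm high, flat on the bench at the robot's side of the board; origin under the middle.
- pen_cup: Bystander: dark empty metal cup 72 mm across, 90 mm high, beside the board; origin under its centre.
Not all that is in view belongs to the job. Leave any orange look-alike of the tub_bushings alone.

How it is judged:
By the outcome, as a careful person would: the job done as asked, in the order asked, and still so for the second after the job is handed in, with the robot touching nothing.
It also fails if it takes over 48 s, if anything falls off the work surface, if the arm or the gripper's body presses on something with over 40 N, if the wrist force passes 120 N, or if a joint passes its speed limit or range.

## Working session

There is one attempt and no reset: what is moved stays moved. The work goes in short steps, Python scripts to look and compute and a shell command to move; the robot and the scene stay as the last step left them, time stands still between calls to the robot, and variables do not carry over. Pictures are saved under pics/ and viewed, at most 10 in all, crops included, and the job is handed in when it is done.

```bash
mkdir -p pics && python3 - <<'E'
from bench import *
import cv2,numpy as np
for n in("scene","top"):
    s=snapshot(n); cv2.imwrite(f"pics/{n}0.png",s["img"][:,:,::-1]); print(n,s["fx"],s["cx"],s["cy"],s["dist"],np.round(s["extrinsics"],3).tolist())
s=sense();print(s["time"],s["tool_pos"],s["tcp_rot"],s["finger_gap"])
E
```

```text
scene 483.09959035851944 282.4461706611842 210.61800120098025 [-0.15425659  0.          0.          0.          0.        ] [[-0.258, 0.754, -0.604, 1252.676], [0.966, 0.204, -0.158, 214.619], [0.004, -0.624, -0.781, 879.205], [0.0, 0.0, 0.0, 1.0]]
top 482.91153005952515 279.5808902359899 209.7283385404751 [-0.16865057  0.          0.          0.          0.        ] [[-0.007, -0.997, 0.076, 502.671], [-1.0, 0.009, 0.015, 25.173], [-0.016, -0.076, -0.997, 1015.519], [0.0, 0.0, 0.0, 1.0]]
0.1 [ 260.24865144 -540.39586569  403.73095188] [-1.79903930e+02 -8.98565910e-03  2.57106148e+01] 85.49346024879584
```

View pics/scene0.png

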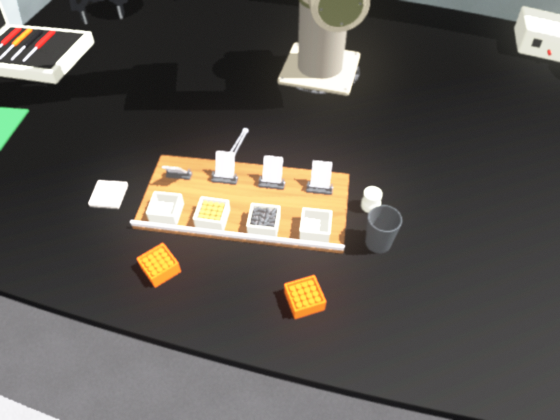

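View pics/top0.png

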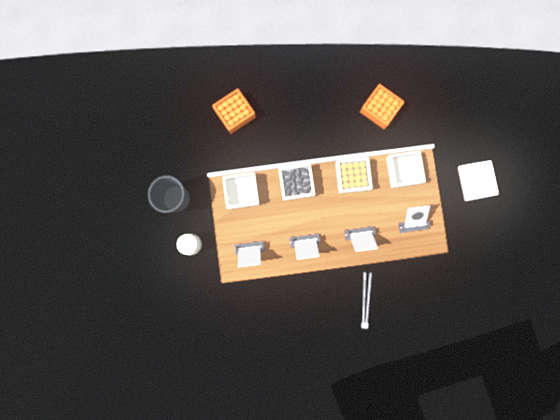

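The scene and top views agree. In the top view (up is away from the robot), the tubs from left to right are empty (240,190), sleeves (296,181), bushings (353,174) and empty (405,169). The tags at (249,254), (307,248) and (364,240) lean towards the robot. The one at (416,217) leans to its tub with the disc up. Tags 2, 3 and 4 from the left are therefore wrong. The orange tubs are decoys.

```bash
cat > h.py <<'E'
from bench import *
import cv2,numpy as np
def ray(s,uv,z):
    K=np.array([[s["fx"],0,s["cx"]],[0,s["fy"],s["cy"]],[0,0,1]]);E=np.array(s["extrinsics"])
    p=cv2.undistortPoints(np.float64(uv).reshape(-1,1,2),K,np.array(s["dist"]))[:,0]
    d=np.c_[p,np.ones(len(p))]@E[:3,:3].T; o=E[:3,3]
    return (o+d*((z-o[2])/d[:,2])[:,None])[:,:2]
E
python3 - <<'E'
from h import *
s=snapshot("top");im=s["img"]
hsv=cv2.cvtColor(im,cv2.COLOR_RGB2HSV)
hull=cv2.convexHull(np.array([[212,180],[433,158],[446,250],[223,280]]))
reg=np.zeros(im.shape[:2],np.uint8);cv2.fillConvexPoly(reg,hull,255)
reg[:212]=0
dark=((hsv[...,2]<100)&(reg>0)).astype(np.uint8)
white=((hsv[...,2]>150)&(hsv[...,1]<60)&(reg>0)).astype(np.uint8); 
for nm,m,z in(("dark",dark,25),("white",white,70)):
    n,l,st,c=cv2.connectedComponentsWithStats(m)
    for i in range(1,n):
        if st[i,4]>25: print(nm,st[i].tolist(),c[i].round(1),ray(s,[c[i]],z).round(1),cv2.minAreaRect(cv2.findNonZero((l==i).astype(np.uint8))))
cv2.imwrite("pics/crop0.png",cv2.resize(im[140:290,200:460,::-1],None,fx=3,fy=3,interpolation=cv2.INTER_CUBIC))
E
```

```text
white [399, 212, 31, 21, 440] [414.3 222.3] [[ 547.2 -226.6]] ((413.5610046386719, 221.0487823486328), (19.435951232910156, 30.699966430664062), 83.6598129272461)
white [345, 226, 33, 26, 599] [362.1 238.6] [[ 516.2 -121.6]] ((360.8610534667969, 239.31442260742188), (23.374584197998047, 30.53558349609375), 82.23483276367188)
white [290, 234, 30, 26, 591] [305.5 246.2] [[502.6 -10.5]] ((305.1462097167969, 246.66925048828125), (23.442564010620117, 29.644298553466797), 82.87498474121094)
white [234, 241, 30, 27, 591] [248.8 253.6] [[488.9 100.6]] ((249.56158447265625, 253.99232482910156), (23.442564010620117, 29.892370223999023), 82.87498474121094)
```

View pics/crop0.png

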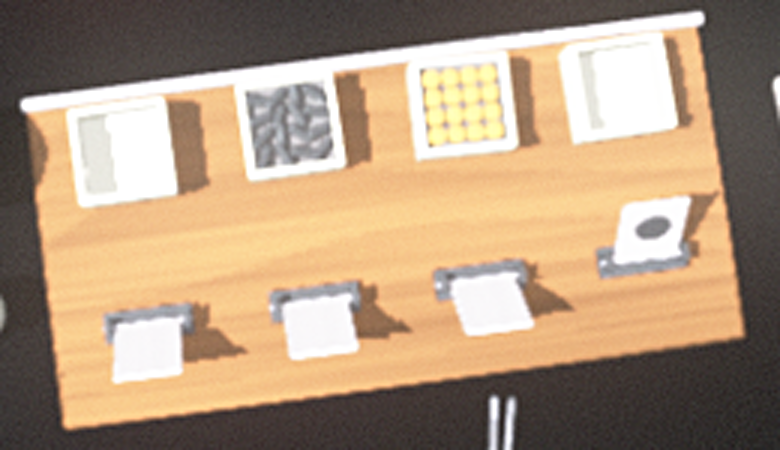

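The crop confirms it: feet 1–4 (left to right) sit at about (149,320), (316,299), (482,278) and (643,260), and the free edges are at about (148,378), (324,355), (500,331) and (660,200).

```bash
python3 - <<'E'
from h import *
s=snapshot("top")
f=lambda a:np.array(a)/3+[200-.33,140-.33]
F=ray(s,f([(149,320),(316,299),(482,278),(643,260)]),25);T=ray(s,f([(148,378),(324,355),(500,331),(660,200)]),75)
d=F[0]-F[3];a=np.degrees(np.arctan2(d[1],d[0]))-90;print("yaw",a,np.linalg.norm(d)/3)
ex=np.array([np.cos(np.radians(a)),np.sin(np.radians(a))]);ey=np.array([-ex[1],ex[0]])
print(F.round(1),T.round(1),((T-F)@np.c_[ex,ey]).round(1))
for n,i,o in(("t4",3,70),("t3",2,-65),("t2",1,-65)):print(n,(F[i]+o*ex).round(1))
st=sense();p=st["tool_pos"];y=np.radians(st["tcp_rot"][2]);print(st["tcp_rot"],st["time"])
d=F[3]+70*ex-p[:2];print("tool shift to t4 (mm)",d@[np.cos(y),np.sin(y)],d@[np.sin(y),-np.cos(y)])
E
```

```text
yaw 6.342157597276483 114.2788581005869
[[ 503.1  103. ]
 [ 516.6  -11.2]
 [ 529.8 -125.2]
 [ 540.9 -237.8]] [[ 465.5   99.9]
 [ 479.6  -14.2]
 [ 493.9 -128.9]
 [ 578.4 -237. ]] [[-37.7   1.1]
 [-37.1   1.1]
 [-36.1   0.4]
 [ 37.3  -3.4]]
t4 [ 610.5 -230. ]
t3 [ 465.2 -132.4]
t2 [452.  -18.4]
[-1.79934506e+02 -4.81013815e-03  2.57141009e+01] 0.2
tool shift to t4 (mm) 450.20956011091647 -127.72390065715106
```

```bash
python3 -m jog '0 0 0 0 0 0.16 1; 0 0 0 0 0 0.163 1; 0.4 -0.28 0 0 0 0 1; 0.4 -0.28 0 0 0 0 1; 0.4 -0.28 0 0 0 0 1' 20 && python3 -m jog '0.4 -0.28 0 0 0 0 1; 0.4 -0.28 0 0 0 0 1; 0.4 -0.28 0 0 0 0 1; 0.4 -0.28 0 0 0 0 1; 0.4 -0.28 0 0 0 0 1' && python3 -m jog '0.4 -0.28 0 0 0 0 1; 0.22 -0.18 0 0 0 0 1; 0 0 0 0 0 0 1; 0 0 0 0 0 0 1'
```

```text
time: 0.82
tool_pos: [371.2, -442.8, 404.4]
tcp_rot: [-180.0, 0.0, 6.3]
ft_force: [0.8, -0.6, 0.4]
finger_gap: 0.2
grip_force: 0.0
time: 1.45
tool_pos: [554.7, -281.4, 404.5]
tcp_rot: [-180.0, 0.0, 6.3]
ft_force: [0.5, -0.2, 0.3]
finger_gap: -0.3
grip_force: 0.0
time: 1.95
tool_pos: [609.9, -230.5, 404.3]
tcp_rot: [180.0, 0.0, 6.3]
ft_force: [-0.6, 0.7, 0.4]
finger_gap: 0.4
grip_force: 0.0
```

```bash
python3 -m jog '0 0 0.5 0 0 0 1; 0 0 0.5 0 0 0 1; 0 0 0.4 0 0 0 1; 0 0 0.29 0 0 0 1; 0 0 0 0 0 0 1' && python3 -m jog '-0.1 0 0 0 0 0 1; -0.1 0 0 0 0 0 1; -0.06 0 0 0 0 0 1; -0.06 0 0 0 0 0 1; -0.06 0 0 0 0 0 1' && python3 -m jog '-0.06 0 0 0 0 0 1; -0.06 0 0 0 0 0 1; -0.06 0 0 0 0 0 1; -0.06 0 0 0 0 0 1; -0.06 0 0 0 0 0 1' && python3 -m jog '-0.06 0 0 0 0 0 1; 0 0 0 0 0 0 1; 0 0 -0.3 0 0 0 1; 0 0 -0.4 0 0 0 1; 0 0 0 0 0 0 1'
```

```text
time: 2.58
tool_pos: [608.1, -230.6, 232.5]
tcp_rot: [-179.8, 0.3, 6.2]
ft_force: [-0.2, 0.7, 0.2]
finger_gap: -0.2
grip_force: 0.0
time: 3.2
tool_pos: [572.1, -234.3, 236.0]
tcp_rot: [180.0, -0.0, 6.3]
ft_force: [-0.2, -1.3, -0.1]
finger_gap: -0.0
grip_force: 0.1
time: 3.82
tool_pos: [542.3, -237.6, 235.7]
tcp_rot: [180.0, 0.0, 6.3]
ft_force: [0.1, 0.7, 0.0]
finger_gap: -0.1
grip_force: 0.0
time: 4.45
tool_pos: [538.2, -239.0, 310.3]
tcp_rot: [179.7, -0.4, 6.3]
ft_force: [-0.3, 0.3, -0.5]
finger_gap: 0.1
grip_force: 0.0
```

```bash
python3 - <<'E'
from h import *
s=snapshot("scene");im=s["img"]
cv2.imwrite("pics/sc1.png",cv2.resize(im[140:260,120:370,::-1],None,fx=3,fy=3,interpolation=cv2.INTER_CUBIC))
E
```

```text
(no output)
```

View pics/sc1.png

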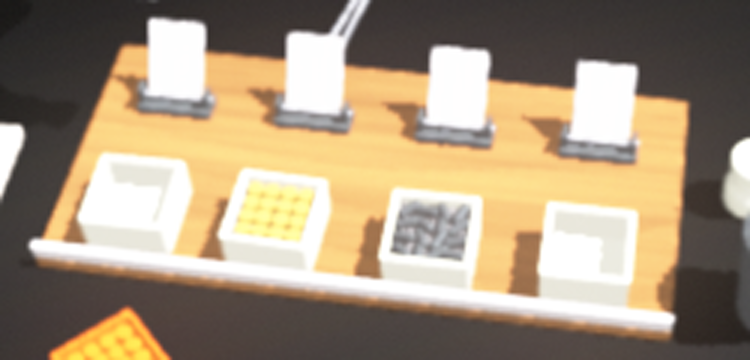

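The leftmost tag in this view (178,60), the one belonging to the empty right-hand tub, now shows its plain face and leans towards the robot. The tubs have not moved. Next is the bushings tag.

```bash
python3 -m jog '-0.2 -0.38 0 0 0 0 1; -0.2 -0.38 0 0 0 0 1; -0.2 -0.38 0 0 0 0 1; 0 0 0 0 0 0 1' && python3 -m jog '0 0 0.4 0 0 0 1; 0 0 0.3 0 0 0 1; 0 0 0 0 0 0 1; 0.08 0 0 0 0 0 1; 0.06 0 0 0 0 0 1' && python3 -m jog '0.06 0 0 0 0 0 1; 0.06 0 0 0 0 0 1; 0.06 0 0 0 0 0 1; 0.06 0 0 0 0 0 1; 0.06 0 0 0 0 0 1' && python3 -m jog '0.06 0 0 0 0 0 1; 0.06 0 0 0 0 0 1; 0.06 0 0 0 0 0 1; 0.05 0 0 0 0 0 1; 0 0 0 0 0 0 1' && python3 -m jog '0 0 -0.3 0 0 0 1; 0 0 -0.4 0 0 0 1; 0 0 0 0 0 0 1'
```

```text
time: 5.0
tool_pos: [462.7, -129.4, 303.8]
tcp_rot: [-179.9, 0.2, 6.5]
ft_force: [0.1, 0.2, -0.1]
finger_gap: -0.2
grip_force: 0.0
time: 5.62
tool_pos: [479.9, -130.5, 237.5]
tcp_rot: [179.9, -0.2, 6.3]
ft_force: [0.5, -0.1, 0.7]
finger_gap: -0.3
grip_force: 0.0
time: 6.25
tool_pos: [508.6, -126.6, 235.6]
tcp_rot: [-180.0, 0.0, 6.3]
ft_force: [0.0, 0.0, -0.5]
finger_gap: 0.2
grip_force: 0.0
time: 6.88
tool_pos: [531.4, -124.1, 235.7]
tcp_rot: [180.0, -0.0, 6.3]
ft_force: [-0.4, 0.3, 0.1]
finger_gap: 0.4
grip_force: 0.0
time: 7.25
tool_pos: [532.4, -124.7, 309.8]
tcp_rot: [179.8, -0.4, 6.3]
ft_force: [0.4, -0.0, -0.3]
finger_gap: 0.0
grip_force: 0.0
```

```bash
python3 -m jog '-0.22 -0.38 0 0 0 0 1; -0.22 -0.38 0 0 0 0 1; -0.22 -0.38 0 0 0 0 1; 0 0 0 0 0 0 1' && python3 -m jog '0 0 0.4 0 0 0 1; 0 0 0.3 0 0 0 1; 0 0 0 0 0 0 1; 0.08 0 0 0 0 0 1; 0.06 0 0 0 0 0 1' && python3 -m jog '0.06 0 0 0 0 0 1; 0.06 0 0 0 0 0 1; 0.06 0 0 0 0 0 1; 0.06 0 0 0 0 0 1; 0.06 0 0 0 0 0 1' && python3 -m jog '0.06 0 0 0 0 0 1; 0.06 0 0 0 0 0 1; 0.06 0 0 0 0 0 1; 0.05 0 0 0 0 0 1; 0 0 0 0 0 0 1' && python3 -m jog '0 0 -0.4 0 0 0 1; 0 0 -0.5 0 0 0 1; 0 0 -0.5 0 0 0 1; 0 0 0 0 0 0 1; 0 0 0 0 0 0 1' && python3 - <<'E'
from h import *
a=snapshot("scene")["img"];b=snapshot("top")["img"]
cv2.imwrite("pics/sc2.png",np.vstack([cv2.resize(a[140:260,120:370,::-1],(600,288)),cv2.resize(b[140:290,200:460,::-1],(600,312))])[:600])
E
```

```text
time: 7.75
tool_pos: [451.1, -16.3, 304.3]
tcp_rot: [-179.9, 0.1, 6.5]
ft_force: [1.1, 0.4, -0.3]
finger_gap: 0.1
grip_force: 0.0
time: 8.38
tool_pos: [468.4, -16.9, 237.4]
tcp_rot: [180.0, -0.2, 6.3]
ft_force: [-0.3, 0.6, 1.1]
finger_gap: -0.1
grip_force: 0.0
time: 9.0
tool_pos: [497.0, -13.2, 235.7]
tcp_rot: [-180.0, 0.0, 6.3]
ft_force: [0.9, -0.3, 1.2]
finger_gap: -0.0
grip_force: 0.0
time: 9.62
tool_pos: [519.8, -10.7, 235.7]
tcp_rot: [180.0, -0.0, 6.3]
ft_force: [-0.5, 0.5, 0.5]
finger_gap: 0.1
grip_force: 0.0
time: 10.25
tool_pos: [519.3, -10.7, 375.4]
tcp_rot: [180.0, 0.0, 6.3]
ft_force: [0.3, -0.8, -0.9]
finger_gap: 0.4
grip_force: 0.0
```

View pics/sc2.png

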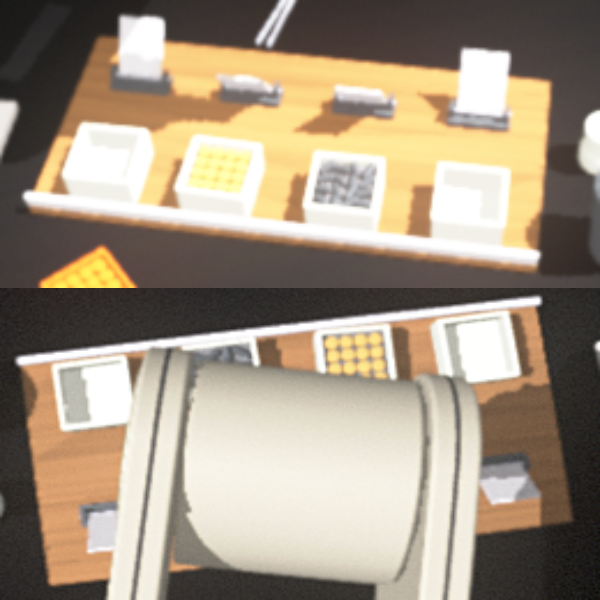

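The upper view shows the bushings tag (250,88) and the sleeves tag (363,98) leaning back to their tubs. The two empty-tub tags (141,50) and (484,82) lean forward with the plain face up. The tubs stand where they were, and the arm is clear of everything.

```bash
python3 -c "
from bench import *
print(hand_in())"
```

```text
the job is handed in; nothing more can be done
None
```

I flipped the three wrong tags, and all four now match their tubs: the sleeves and bushings tags lean back with the disc up, and both empty-tub tags lean forward with the plain face up. I handed the job in at about 10 s with the arm clear and the tubs unmoved.

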